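# Seat the sherd carrier on its three-ball scanning stand

### The job

Lift the sherd carrier plate by its black handle out of the wooden cradle and set it on the round scanning stand, keeping hold of it while you press it down past the spring jaws. Then slide it gently about on the three steel balls, never pressing hard, until all three drop into the grooves underneath and the springs draw it fully home and level; let go and leave it there. Leave the jar, the tape roll and the loose sherd alone.

Things in the scene. Friction and masses are not known exactly. Their poses are not given: they have to be found in the camera images.
- carrier: Loose aluminium plate 180 (own x) x 150 (own y) x 8 mm, 0.5 to 0.7 kg in all, lying across the cradle's rails. Origin: centre of the plate's underside, z up. A curved potsherd, up to 26 mm above the origin, is mounted on it at own x = +49 to +83 mm; a flat black and white scale bar lies at own x = -70 mm. A pull stud hangs from its centre: a 16 mm ball centred 34 mm under the origin.
- handle (a point): Middle of the black block handle on the plate's top, 33 mm above the carrier's origin, carrier's axes. The block is 50 mm long (own x), 22 mm wide (own y; grip across this) and reaches from 8 to 48 mm above the carrier's origin.
- underside (a point): 11 mm under the carrier's origin, its axes: bottom of a flat 120 mm steel disc with three radial V-grooves, 9 mm wide, 8 deep, 14 to 60 mm from the disc's centre, towards own +y, 210 and 330 degrees. The disc (not the stud) was fitted by eye: its centre lies up to 8.2 mm off along own x and up to 8.2 mm along own y, unmeasured, hidden from above: find it by feel. It is not turned.
- stand: Fixed round aluminium stand, foot 170 mm across, 14 mm high; origin: centre of its underside, z up. Home: the carrier level, its origin 60.5 mm above the stand's, yaw as the stand's or a third of a turn either way, disc centred on the balls. Summed contact load between carrier and stand must stay below 70 N (it is 20 to 45 N when home, by the springs; each newton pressed adds 1 to 2).
- balls (a point): Centre of the ring of three 10 mm steel balls on posts, at ball-centre height (48 mm above the stand's origin), stand's axes. Balls at 38 mm radius towards own +y, 210 and 330 degrees. Off its seat the disc rides on the balls about 2.5 mm above home (friction about 0.25); slid within some 3 mm of its seat, all three balls drop into the grooves and centre it.
- jaws (a point): On the stand's axis at 33 mm height, midway between two sprung rollers lying along the stand's y, on a slide that floats 12 mm either way along the stand's x. The stud's ball meets them about 13 mm above home, needs roughly 10 to 15 N (plate's weight included) to part them by 6 mm above home, and below that is pulled down with a few N, also while it is slid about.
- cradle: Fixed wooden cradle, 190 x 150 mm, origin at the centre of its underside. Two felt-topped rails along own y at own x = +-82 mm (16 mm wide), tops 55 mm above the origin, carry the carrier plate, whose own x lies roughly along the cradle's own x; the pull stud hangs free between them.
- jar: Bystander: glass jar with a black lid, 68 mm diameter, 87 mm high, loose, upright; origin at the centre of its underside.
- tape: Bystander: roll of masking tape lying flat, 90 mm outer diameter, 24 mm high, loose; origin at the centre of its underside.
- sherd: Bystander: flat loose potsherd, about 75 x 45 mm and 8 mm thick, lying on the table; origin at the underside.
Things that resemble listed ones, but are neither listed nor needed, are in the scene too. Of the things that look like the carrier, the larger one is meant.

How it is judged:
By the outcome, as a careful person would: the job done as asked, in the order asked, and still so for the second after the job is handed in, with the robot touching nothing.
It also fails if it takes over 64 s, if anything falls off the work surface, if the arm or the gripper's body presses on something with over 40 N, if the wrist force passes 120 N, or if a joint passes its speed limit or range.

### The arm

A 6-joint arm with a two-finger parallel gripper is mounted at the origin on the work surface. World frame = base frame: x ahead of the robot, y to its left, z up, the work surface at z = 0. Lengths are in m, angles in degrees, forces in N, time in s.
With the tool pointing down it reaches from about 0.4 to 0.825 m from the base axis. Payload 7 kg.
Tool frame: the origin (TCP) lies between the finger pads; the fingertips stand 19 mm ahead of it and the grasp point (between the pads) is the TCP (r.finger_overhang is the distance from the TCP to the fingertips, in m); z points along the fingers, y is the direction in which the jaws open and shut (so a half turn about z gives the same grasp; the last joint's range is limited). The gripper opens to 88 mm and grips with 3 to 60 N. Pads are 19 mm wide; open, the fingers measure 130 mm over their backs; the gripper's body (78 mm by 193 mm) begins 47 mm behind the grasp point.
Start: joints at [-57.634, 20.546, 0.682, 0, -70.136, -16.507], TCP at [0.184, -0.649, 0.246] pointing down, gripper open.
Joint ranges: [-176.03, 176.03], [-82.01, 121.73], [-58.28, 71.71], [-173.87, 95.51], [-174.79, -0.11], [-173.66, 173.66]. Speed limits (degrees/s): [136.94, 136.94, 172.46, 180, 180, 180].

### API

Orientations are given as [roll, pitch, yaw] about the fixed x, y, z axes, in that order (R = Rz(yaw) Ry(pitch) Rx(roll)).
In Python, from plant import r, optics gives the robot as it stands. The module is installed in compiled form; this text tells all that it offers.
- The arm moves only by the tool step_arm, never from a script. Its argument "increments" is a list of rows, each an object of numbers: "tx", "ty", "tz": the shift along the world's x, y, z in mm; "ax", "ay", "az": the turn, a rotation vector about the world's x, y, z in degrees; "claw": the gripper command: -1 is shut, 1 is fully open, values between are in proportion. In form: [{"tx": .., "ty": .., "tz": .., "ax": .., "ay": .., "az": .., "claw": ..}, ...]. A call has 1 to 12 rows; each row shifts and turns the commanded pose from where the row before left it; what a row does not reach is not made up. A row lasts 1/10 s, in which the tool goes at most 50 mm and 8.59 degrees, less where a joint would pass 70% of its speed; a pose out of reach is approached as far as the arm can. A call with a gripper value outside its range is refused whole. The fingers move at their own pace and stop on an object; "newtons" is the grip in N (left out, the last holds). Time passes only in rows, so rows that do not move let the fingers close. It gives the time, the measured TCP pose, the force and the opening at its end, in the units of the state.
- r.get_state(): the state, without advancing time (a new reading comes with each control period).
- optics.capture(name): name is "side" or "top" or "wrist"; returns a dict with "image" (420x560x3 uint8, blue, green, red), "depth" (420x560 float32, m along the optical axis (not along the pixel's ray), 0 where there is no reading), "fx", "fy", "cx", "cy" (pixels), "R" (3x3) and "t" (3): a world point X has camera coordinates R X + t. Camera axes: x right, y down, z forward; pixel columns grow to the right and rows downward; lengths in m; the calibration is good to about 2 mm. A picture is of the moment at which its call begins.
- r.close_job(): hands the job in, once; it reports no verdict.
The state is a dict: "time_s": time; "joints": joint angles; "qd": joint speeds; "joint_torque": joint torques, N m; "tcp_pos": TCP position; "eef_rot": TCP orientation; "contact_force": force on the tool from outside, world axes, zero at the start; "moment": the same for the moment, N m; "gripper_width": finger opening in m.
Only numpy, scipy, OpenCV 4.12 (cv2) and the standard library are available. Lean on these libraries where they do the work, as an engineer would, in place of code of your own. Each camera call takes 0.05 s, during which the arm holds its last target. There are 200 camera calls.

## Working session

There is one attempt and no reset: what is moved stays moved. The work goes in short steps, Python scripts to look and compute and a tool call to move; the robot and the scene stay as the last step left them, time stands still between calls to the robot, and variables do not carry over. Pictures are saved under pics/ and viewed, about 8 in all and at most 12, crops included, and the job is handed in when it is done.

Besides the shell and the picture viewer there is one more tool, called as name(argument=value, ...), one argument or row to a line, values as JSON. step_arm: Moves the arm, as the interface text tells. Its arguments: {"type":"object","properties":{"increments":{"type":"array","items":{"type":"object","properties":{"tx":{"type":"number"},"ty":{"type":"number"},"tz":{"type":"number"},"ax":{"type":"number"},"ay":{"type":"number"},"az":{"type":"number"},"claw":{"type":"number"}}}},"newtons":{"type":"number"}},"required":["increments"]}

```bash
mkdir -p pics
python3 - <<'E'
from plant import r, optics
import cv2, pickle
d={}
for n in ["side","top"]:
    c=optics.capture(n); d[n]=c
    cv2.imwrite(f"pics/{n}0.png",c["image"])
    print(n,c["fx"],c["cx"],c["cy"],c["R"],c["t"])
pickle.dump(d,open("c0.pkl","wb"))
print(r.get_state())
E
```

```text
side 517.4843456380268 288.18265365070414 210.01790224120248 [[-0.99913676 -0.04151718 -0.00143141]
 [-0.02996665  0.74417349 -0.66731389]
 [ 0.02877021 -0.66669494 -0.74477522]] [0.57550362 0.01605945 1.22368644]
top 414.4809334308901 281.98607608515044 210.3518642591216 [[ 5.27184343e-03 -9.99985684e-01  9.15924636e-04]
 [-9.93416255e-01 -5.34202622e-03 -1.14436039e-01]
 [ 1.14439293e-01 -3.06605543e-04 -9.93430196e-01]] [0.07367886 0.61022843 0.76161714]
{'time_s': 0.1, 'joints': array([-5.76343555e+01,  2.05874952e+01,  6.39070433e-01, -1.60262139e-02,
       -7.01336942e+01, -1.65050326e+01]), 'qd': array([-0.01627041, -0.15855161,  0.01836371,  0.12208389,  0.05708702,
       -0.03226939]), 'joint_torque': array([-1.82744698e-03, -5.84162915e+01,  2.93751454e+01,  7.01561227e+00,
        1.01547613e-02, -9.47402873e-05]), 'tcp_pos': array([ 0.1843193 , -0.64893969,  0.24472022]), 'eef_rot': array([ 1.79916984e+02, -8.88626301e-03, -1.64144839e+02]), 'contact_force': array([-0.02064376,  0.47999247,  0.25626958]), 'moment': array([ 0.01798632, -0.04289283, -0.01088116]), 'gripper_width': 0.08748448283445469}
```

View pics/top0.png

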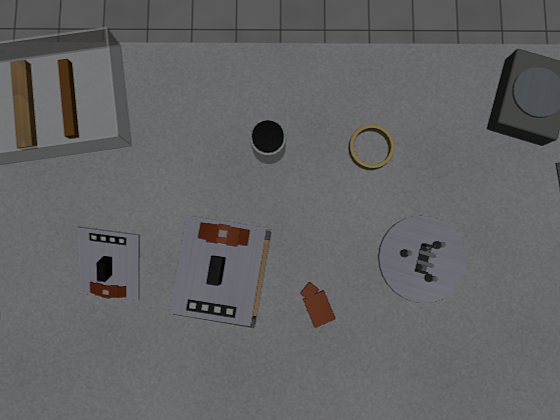

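View pics/side0.png

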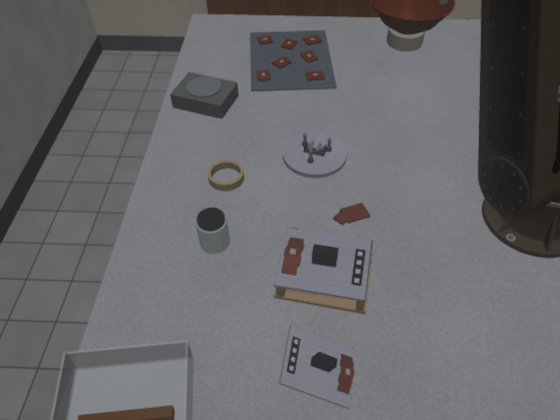

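The top view shows the carrier at (221,272), sherd end up (own +x ≈ world +x). The stand is at (422,259), with balls near (405,253), (437,244) and (429,278). The smaller decoy is at (108,265). The side view agrees. Next I'll measure both.

```bash
cat > h.py <<'E'
import numpy as np, cv2
def cloud(c):
    v,u=np.mgrid[:420,:560]; z=c["depth"]
    X=np.stack([(u-c["cx"])/c["fx"]*z,(v-c["cy"])/c["fy"]*z,z],-1)
    return (X-c["t"])@c["R"]
def cast(c,px,h):
    px=np.atleast_2d(px).astype(float)
    d=np.c_[(px[:,0]-c["cx"])/c["fx"],(px[:,1]-c["cy"])/c["fy"],np.ones(len(px))]@c["R"]
    o=-c["R"].T@c["t"]
    return o+d*((h-o[2])/d[:,2])[:,None]
E
python3 - <<'E'
import pickle; from h import *
d=pickle.load(open("c0.pkl","rb"))
for n,box in [("top",((150,200,290,340),(370,205,475,310))),("side",((265,220,385,315),(275,125,355,180)))]:
    c=d[n]; P=cloud(c); z=P[...,2]
    def sub(b): m=np.zeros(z.shape,bool); m[b[1]:b[3],b[0]:b[2]]=1; return m
    b=sub(box[0])&(c["depth"]>0)
    pl=b&(z>.05)&(z<.075); hd=b&(z>.093)&(z<.115)
    for nm,m,h in (("plate",pl|hd|(b&(z>.05)),.063),("handle",hd,.103)):
        cn=max(cv2.findContours(m.astype(np.uint8),0,2)[0],key=cv2.contourArea)[:,0]
        w=cast(c,cn,h)[:,:2]; print(n,nm,np.median(z[m]),cv2.minAreaRect((w*1000).astype(np.float32)))
    print("plate z",np.median(z[pl]))
    b=sub(box[1])&(c["depth"]>0)
    ft=b&(z>.008)
    cn=max(cv2.findContours(ft.astype(np.uint8),0,2)[0],key=cv2.contourArea)[:,0]
    print("foot",cv2.minEnclosingCircle((cast(c,cn,.014)[:,:2]*1000).astype(np.float32)))
    m=(b&(z>.036)).astype(np.uint8)
    k,l,s,ce=cv2.connectedComponentsWithStats(m)
    for i in range(1,k): print("blob",ce[i],s[i,4],P[l==i].mean(0),P[l==i][:,2].max())
for n,bb in (("top",(365,200,485,320)),("side",(265,120,365,185))):
    im=d[n]["image"][bb[1]:bb[3],bb[0]:bb[2]]
    cv2.imwrite(f"pics/{n}z.png",cv2.convertScaleAbs(cv2.resize(im,None,fx=5,fy=5,interpolation=2),alpha=1.7))
E
```

```text
top plate 0.06271630561291672 ((495.79412841796875, 191.05548095703125), (157.9461212158203, 182.0439910888672), 81.07745361328125)
top handle 0.10214007416447299 ((497.13702392578125, 193.78761291503906), (22.948293685913086, 49.91337585449219), 81.04486846923828)
plate z 0.06246389141843057
foot ((519.4581298828125, -195.0797119140625), 84.9807357788086)
blob [425.75 244.  ] 4 [ 0.54670665 -0.19647508  0.03721551] 0.03746444906268511
blob [441.2        244.26666667] 30 [ 0.54598163 -0.22170859  0.04784996] 0.054630317166691346
blob [430.81818182 246.18181818] 11 [ 0.54263552 -0.20605548  0.03694476] 0.03885251002460466
blob [426. 247.] 1 [ 0.54106238 -0.19714909  0.03607756] 0.03607756007433443
blob [407.67857143 252.78571429] 28 [ 0.52976162 -0.15820792  0.0485558 ] 0.05499294702260288
blob [419.5 251.5] 2 [ 0.53246448 -0.18414911  0.03717727] 0.037210952109726976
blob [423.42857143 252.42857143] 7 [ 0.53076207 -0.19174917  0.0365594 ] 0.03709550589100855
blob [429.  250.5] 2 [ 0.5344672  -0.20258206  0.03618093] 0.036230765023547266
blob [431.05 254.65] 20 [ 0.52664637 -0.2059786
[... 1201 characters left out ...]
 18 [ 0.47850835 -0.20102079  0.0447607 ] 0.05200854923823929
blob [311.5 143.5] 2 [ 0.52361982 -0.19925703  0.03721088] 0.037293222536528614
blob [305. 145.] 1 [ 0.54036963 -0.19368082  0.03634954] 0.03634953678671877
blob [320. 144.] 1 [ 0.50154077 -0.19884135  0.03662708] 0.03662708112646904
blob [319. 148.] 1 [ 0.5041027  -0.1832009   0.03654446] 0.03654446084345477
blob [325. 148.] 1 [ 0.4886874  -0.18329027  0.03700631] 0.03700631316463921
blob [310.76470588 151.94117647] 17 [ 0.52527578 -0.15627835  0.04626052] 0.051462747706138526
blob [316. 150.] 1 [ 0.51179319 -0.17471283  0.03694674] 0.036946741796061895
blob [309. 156.] 1 [ 0.52938874 -0.15200168  0.03621626] 0.036216255932288936
```

View pics/topz.png

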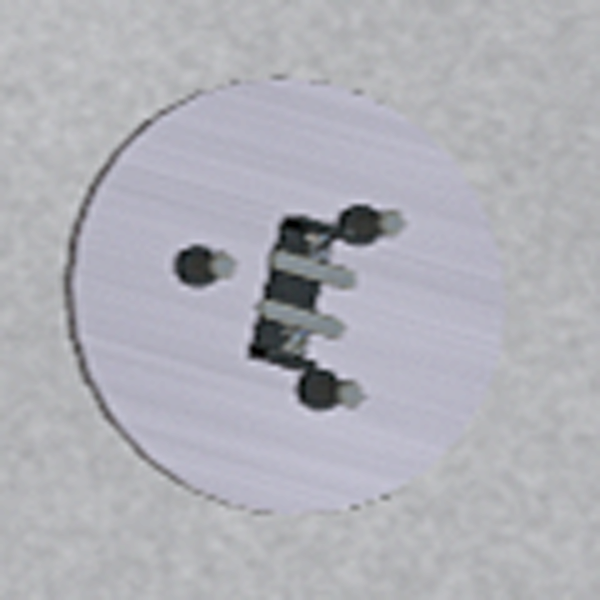

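The crop shows the bright ball tops at about (225,266), (392,222) and (352,397), and rollers running left to right. Stand +y therefore points to the left ball, and yaw is about -15°. The carrier is at about (0.496, 0.192) with yaw -9°. I'll pass over the stand first for a wrist look, then go to the carrier.

step_arm(
  increments=[
    {"tx":28,"ty":38,"az":-2.5},
    {"tx":28,"ty":38,"az":-2.5},
    {"tx":28,"ty":38,"az":-2.5},
    {"tx":28,"ty":38,"az":-2.5},
    {"tx":28,"ty":38,"az":-2.5},
    {"tx":28,"ty":38,"az":-2.5},
    {"tx":28,"ty":38,"az":-2.5},
    {"tx":28,"ty":38,"az":-2.5},
    {"tx":28,"ty":38,"az":-2.5},
    {"tx":28,"ty":38,"az":-2.5},
    {"tx":28,"ty":38,"az":-2.5},
    {"tx":27,"ty":36,"az":-3.5},
  ],
)

```text
$.increments[0]: bad value
```

step_arm(
  increments=[
    {},
    {},
    {},
  ],
)

```text
$.increments[0]: bad value
```

Run:
```python
from plant import r, optics
import cv2, pickle
c=optics.capture("wrist"); pickle.dump(c,open("w1.pkl","wb"))
cv2.imwrite("pics/w1.png",cv2.convertScaleAbs(c["image"],alpha=1.5))
print(c["R"],-c["R"].T@c["t"],c["fx"]); s=r.get_state(); print(s["tcp_pos"],s["eef_rot"],s["joints"],s["time_s"],s["contact_force"])
```

```text
[[-0.273833    0.96177539  0.00189334]
 [ 0.92096611  0.26164555  0.28872656]
 [ 0.27719472  0.08080656 -0.95740973]] [ 0.10821122 -0.67136052  0.38349894] 295.2263976391568
[ 0.18433316 -0.64898581  0.24485325] [ 1.79927966e+02 -8.28285097e-03 -1.64145129e+02] [-5.76340950e+01  2.05812400e+01  6.46162726e-01 -1.33233254e-02
 -7.01363405e+01 -1.65065043e+01] 0.15 [-0.03666149 -0.40428924 -0.39915053]
```

View pics/w1.png

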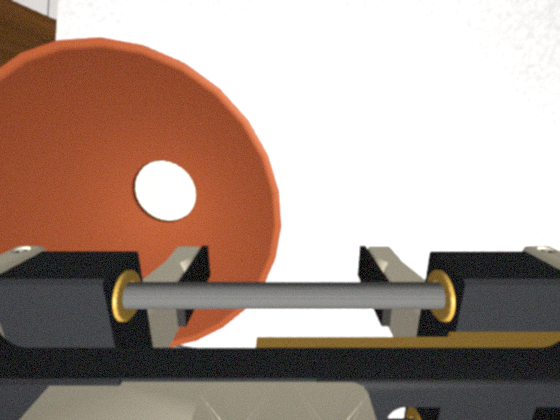

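The wrist picture shows a bowl and the open fingers at rows 250–340; the move was refused because each row needs all keys. Resending with every field filled in.

step_arm(
  increments=[
    {"tx":28,"ty":38,"tz":0,"ax":0,"ay":0,"az":-2.5,"claw":1},
    {"tx":28,"ty":38,"tz":0,"ax":0,"ay":0,"az":-2.5,"claw":1},
    {"tx":28,"ty":38,"tz":0,"ax":0,"ay":0,"az":-2.5,"claw":1},
    {"tx":28,"ty":38,"tz":0,"ax":0,"ay":0,"az":-2.5,"claw":1},
    {"tx":28,"ty":38,"tz":0,"ax":0,"ay":0,"az":-2.5,"claw":1},
    {"tx":28,"ty":38,"tz":0,"ax":0,"ay":0,"az":-2.5,"claw":1},
    {"tx":28,"ty":38,"tz":0,"ax":0,"ay":0,"az":-2.5,"claw":1},
    {"tx":28,"ty":38,"tz":0,"ax":0,"ay":0,"az":-2.5,"claw":1},
    {"tx":28,"ty":38,"tz":0,"ax":0,"ay":0,"az":-2.5,"claw":1},
    {"tx":28,"ty":38,"tz":0,"ax":0,"ay":0,"az":-2.5,"claw":1},
    {"tx":28,"ty":38,"tz":0,"ax":0,"ay":0,"az":-2.5,"claw":1},
    {"tx":27,"ty":36,"tz":0,"ax":0,"ay":0,"az":-3.5,"claw":1},
  ],
)

```text
time_s: 1.35
tcp_pos: [0.5202, -0.1933, 0.2457]
eef_rot: [180.0, 0.0, 164.8]
contact_force: [1.1, -1.0, 0.1]
gripper_width: 0.0877
```

step_arm(
  increments=[
    {"tx":0,"ty":0,"tz":0,"ax":0,"ay":0,"az":0,"claw":1},
    {"tx":0,"ty":0,"tz":0,"ax":0,"ay":0,"az":0,"claw":1},
    {"tx":0,"ty":0,"tz":0,"ax":0,"ay":0,"az":0,"claw":1},
  ],
)

```text
time_s: 1.65
tcp_pos: [0.5189, -0.1956, 0.2453]
eef_rot: [-180.0, -0.0, 164.9]
contact_force: [0.2, -0.8, 0.4]
gripper_width: 0.088
```

Run:
```python
from plant import r, optics
import cv2, pickle
c=optics.capture("wrist"); pickle.dump(c,open("w2.pkl","wb"))
cv2.imwrite("pics/w2.png",cv2.convertScaleAbs(c["image"],alpha=1.0))
print(c["R"],-c["R"].T@c["t"],c["fx"]); s=r.get_state(); print(s["tcp_pos"],s["eef_rot"],s["joints"],s["time_s"],s["contact_force"])
```

```text
[[ 2.60291820e-01  9.65529967e-01 -2.25189714e-04]
 [ 9.24585603e-01 -2.49186646e-01  2.88179593e-01]
 [ 2.78189918e-01 -7.52189977e-02 -9.57576353e-01]] [ 0.44255463 -0.17592339  0.38416194] 295.2263976391568
[ 0.51880778 -0.19594936  0.24546904] [-1.79994928e+02 -1.99019933e-02  1.64829901e+02] [-4.57662790e-01  9.25379456e+00 -1.46781733e+01 -1.63173466e-04
 -6.60885696e+01 -1.04712369e+02] 1.7 [ 0.20726928 -0.92237166 -0.7341261 ]
```

View pics/w2.png

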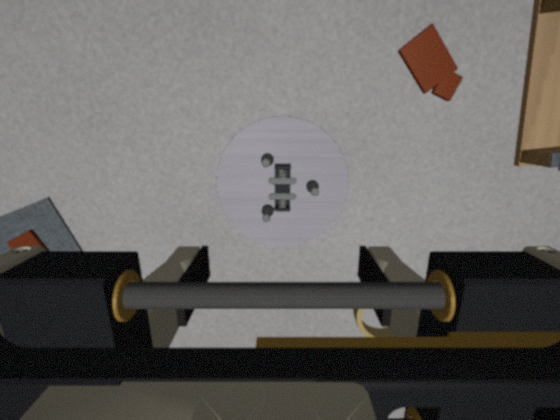

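The wrist view shows the stand centred at about (283,181), with ball tops at (266,160), (314,188) and (267,213). Measuring precisely.

Run:
```python
import pickle; from h import *
c=pickle.load(open("w2.pkl","rb")); P=cloud(c); z=P[...,2]
b=np.zeros(z.shape,bool); b[105:248,205:360]=1; b&=c["depth"]>0
ft=b&(z>.008)&(z<.07)
cn=max(cv2.findContours(ft.astype(np.uint8),0,2)[0],key=cv2.contourArea)[:,0]
print("foot",cv2.fitEllipse((cast(c,cn,.014)[:,:2]*1000).astype(np.float32)))
m=(b&(z>.044)&(z<.07)).astype(np.uint8)
k,l,s,ce=cv2.connectedComponentsWithStats(m); C=[]
for i in range(1,k):
    if s[i,4]>5: p=P[l==i].mean(0); C.append(cast(c,ce[i],.050)[0]); print("blob",ce[i],s[i,4],p,C[-1])
C=np.array(C); m=C.mean(0); print(m,[np.degrees(np.arctan2(*(q-m)[1::-1])) for q in C],[np.hypot(*(q-m)[:2]) for q in C])
```

```text
foot ((516.271484375, -197.5757293701172), (167.08689880371094, 167.155029296875), 61.370304107666016)
blob [265.55932203 162.50847458] 59 [ 0.47968107 -0.20678411  0.0509266 ] [ 0.47978111 -0.20686972  0.05      ]
blob [314.5        191.28571429] 56 [ 0.52628267 -0.16132863  0.05070632] [ 0.52646044 -0.16129477  0.05      ]
blob [266.  217.5] 56 [ 0.54235481 -0.22432747  0.0506383 ] [ 0.54254668 -0.22442313  0.05      ]
[ 0.51626274 -0.19752921  0.05      ] [np.float64(-165.63887554800144), np.float64(74.28145087521024), np.float64(-45.657197297813966)] [np.float64(0.037658396641837816), np.float64(0.03764209771179591), np.float64(0.03760489983038771)]
```

step_arm(
  increments=[
    {"tx":-10,"ty":40,"tz":0,"ax":0,"ay":0,"az":0.6,"claw":1},
    {"tx":0,"ty":40,"tz":0,"ax":0,"ay":0,"az":0.6,"claw":1},
    {"tx":0,"ty":40,"tz":0,"ax":0,"ay":0,"az":0.6,"claw":1},
    {"tx":0,"ty":40,"tz":0,"ax":0,"ay":0,"az":0.6,"claw":1},
    {"tx":0,"ty":40,"tz":0,"ax":0,"ay":0,"az":0.6,"claw":1},
    {"tx":0,"ty":40,"tz":0,"ax":0,"ay":0,"az":0.6,"claw":1},
    {"tx":0,"ty":40,"tz":0,"ax":0,"ay":0,"az":0.6,"claw":1},
    {"tx":0,"ty":40,"tz":0,"ax":0,"ay":0,"az":0.6,"claw":1},
    {"tx":-5,"ty":40,"tz":0,"ax":0,"ay":0,"az":0.6,"claw":1},
    {"tx":-7,"ty":30,"tz":0,"ax":0,"ay":0,"az":0.6,"claw":1},
    {"tx":0,"ty":0,"tz":0,"ax":0,"ay":0,"az":0,"claw":1},
    {"tx":0,"ty":0,"tz":0,"ax":0,"ay":0,"az":0,"claw":1},
  ],
)

```text
time_s: 2.9
tcp_pos: [0.4974, 0.1942, 0.2456]
eef_rot: [-180.0, -0.0, 170.9]
contact_force: [-0.2, -0.4, 0.7]
gripper_width: 0.0876
```

Run:
```python
from plant import r, optics
import pickle; from h import *
c=optics.capture("wrist"); pickle.dump(c,open("w3.pkl","wb"))
cv2.imwrite("pics/w3.png",c["image"])
s=r.get_state(); print(s["tcp_pos"],s["eef_rot"],s["joints"],s["time_s"],s["contact_force"])
P=cloud(c); z=P[...,2]
ok=(c["depth"]>0)&(abs(P[...,0]-.497)<.13)&(abs(P[...,1]-.193)<.13)
for nm,m,h in (("plate",ok&(z>.057)&(z<.11),.063),("handle",ok&(z>.096)&(z<.11),.103)):
    m=m.astype(np.uint8)
    cn=max(cv2.findContours(m,0,2)[0],key=cv2.contourArea)[:,0]
    w=cast(c,cn,h)[:,:2]*1000; print(nm,cn.min(0),cn.max(0),np.median(z[m>0]),cv2.minAreaRect(w.astype(np.float32)))
```

```text
[0.49746493 0.19366253 0.24558337] [-1.79987135e+02 -7.20929852e-03  1.70816168e+02] [ 4.23291539e+01  7.24169136e+00 -1.70863374e+01  2.59312725e-03
 -6.56865277e+01 -1.41514053e+02] 2.95 [-0.74537445 -0.26531092 -0.02953293]
plate [211 108] [355 267] 0.0627657115271033 ((495.53839111328125, 193.44363403320312), (149.31764221191406, 181.18023681640625), 81.42195892333984)
handle [272 177] [294 225] 0.10241661486961523 ((493.7521667480469, 193.5556640625), (21.48724937438965, 49.16429901123047), 81.49787139892578)
```

View pics/w3.png

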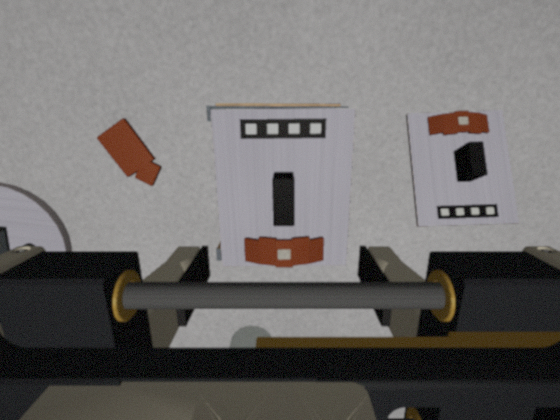

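The plate and handle are clear: handle (272–294, 177–225), sherd end at the bottom (+x), tool aligned. Descending and gripping.

step_arm(
  increments=[
    {"tx":-2,"ty":0,"tz":-30,"ax":0,"ay":0,"az":0.7,"claw":1},
    {"tx":0,"ty":0,"tz":-30,"ax":0,"ay":0,"az":0,"claw":1},
    {"tx":0,"ty":0,"tz":-30,"ax":0,"ay":0,"az":0,"claw":1},
    {"tx":0,"ty":0,"tz":-25,"ax":0,"ay":0,"az":0,"claw":1},
    {"tx":0,"ty":0,"tz":-20,"ax":0,"ay":0,"az":0,"claw":1},
    {"tx":0,"ty":0,"tz":-15,"ax":0,"ay":0,"az":0,"claw":1},
    {"tx":0,"ty":0,"tz":-6,"ax":0,"ay":0,"az":0,"claw":1},
    {"tx":0,"ty":0,"tz":0,"ax":0,"ay":0,"az":0,"claw":1},
  ],
)

```text
time_s: 3.75
tcp_pos: [0.4954, 0.1934, 0.0891]
eef_rot: [-179.9, -0.1, 171.5]
contact_force: [-0.1, -0.5, -0.2]
gripper_width: 0.0877
```

step_arm(
  newtons=50,
  increments=[
    {"tx":0,"ty":0,"tz":0,"ax":0,"ay":0,"az":0,"claw":0.2},
    {"tx":0,"ty":0,"tz":0,"ax":0,"ay":0,"az":0,"claw":-0.2},
    {"tx":0,"ty":0,"tz":0,"ax":0,"ay":0,"az":0,"claw":-0.35},
    {"tx":0,"ty":0,"tz":0,"ax":0,"ay":0,"az":0,"claw":-1},
    {"tx":0,"ty":0,"tz":0,"ax":0,"ay":0,"az":0,"claw":-1},
    {"tx":0,"ty":0,"tz":0,"ax":0,"ay":0,"az":0,"claw":-1},
    {"tx":0,"ty":0,"tz":0,"ax":0,"ay":0,"az":0,"claw":-1},
  ],
)

```text
time_s: 4.45
tcp_pos: [0.4954, 0.1948, 0.0896]
eef_rot: [180.0, 0.0, 171.6]
contact_force: [-0.0, -0.7, -0.6]
gripper_width: 0.0372
```

step_arm(
  increments=[
    {"tx":0,"ty":0,"tz":0,"ax":0,"ay":0,"az":0,"claw":-1},
    {"tx":0,"ty":0,"tz":0,"ax":0,"ay":0,"az":0,"claw":-1},
    {"tx":0,"ty":0,"tz":0,"ax":0,"ay":0,"az":0,"claw":-1},
    {"tx":0,"ty":0,"tz":0,"ax":0,"ay":0,"az":0,"claw":-1},
    {"tx":0,"ty":0,"tz":0,"ax":0,"ay":0,"az":0,"claw":-1},
  ],
)

```text
time_s: 4.95
tcp_pos: [0.4954, 0.1947, 0.0895]
eef_rot: [-180.0, -0.0, 171.6]
contact_force: [0.2, -0.2, -0.0]
gripper_width: 0.0219
```

step_arm(
  increments=[
    {"tx":0,"ty":0,"tz":5,"ax":0,"ay":0,"az":0,"claw":-1},
    {"tx":0,"ty":0,"tz":5,"ax":0,"ay":0,"az":0,"claw":-1},
    {"tx":0,"ty":0,"tz":10,"ax":0,"ay":0,"az":0,"claw":-1},
    {"tx":0,"ty":0,"tz":15,"ax":0,"ay":0,"az":0,"claw":-1},
    {"tx":0,"ty":0,"tz":15,"ax":0,"ay":0,"az":0,"claw":-1},
    {"tx":0,"ty":0,"tz":15,"ax":0,"ay":0,"az":0,"claw":-1},
    {"tx":0,"ty":0,"tz":15,"ax":0,"ay":0,"az":0,"claw":-1},
    {"tx":0,"ty":0,"tz":15,"ax":0,"ay":0,"az":0,"claw":-1},
    {"tx":0,"ty":0,"tz":0,"ax":0,"ay":0,"az":0,"claw":-1},
    {"tx":0,"ty":0,"tz":0,"ax":0,"ay":0,"az":0,"claw":-1},
    {"tx":0,"ty":0,"tz":0,"ax":0,"ay":0,"az":0,"claw":-1},
  ],
)

```text
time_s: 6.05
tcp_pos: [0.4949, 0.1944, 0.1838]
eef_rot: [-180.0, -0.1, 171.5]
contact_force: [0.1, 0.7, -5.5]
gripper_width: 0.0218
```

Run:
```python
from plant import r, optics
import pickle; from h import *
s=r.get_state(); print({k:np.round(s[k],3) for k in("tcp_pos","eef_rot","time_s","contact_force","moment","gripper_width")})
c=optics.capture("wrist"); P=cloud(c); z=P[...,2]; T=s["tcp_pos"]
cv2.imwrite("pics/w4.png",c["image"])
m=(c["depth"]>0)&(abs(z-(T[2]-.025))<.008)&(np.hypot(P[...,0]-T[0],P[...,1]-T[1])<.14)
m[250:]=0; m=m.astype(np.uint8); k,l,st,_=cv2.connectedComponentsWithStats(m); i=1+st[1:,4].argmax()
Q=P[l==i]; A=np.c_[Q[:,:2]-T[:2],np.ones(len(Q))]
f=np.linalg.lstsq(A,Q[:,2],rcond=None)[0]; print("plane slopes deg",np.degrees(f[:2]),"z at TCP",f[2],"TCPz-planez",T[2]-f[2],st[i])
cn=max(cv2.findContours((l==i).astype(np.uint8),0,2)[0],key=cv2.contourArea)[:,0]
w=cast(c,cn,f[2])[:,:2]*1000-T[:2]*1000; 
print(cv2.minAreaRect(w.astype(np.float32)))
```

```text
{'tcp_pos': array([0.495, 0.194, 0.184]), 'eef_rot': array([-1.79957e+02, -6.40000e-02,  1.71545e+02]), 'time_s': np.float64(6.05), 'contact_force': array([ 0.052,  0.746, -5.537]), 'moment': array([-0.008, -0.043, -0.028]), 'gripper_width': np.float64(0.022)}
plane slopes deg [-0.25978389  0.01590505] z at TCP 0.1567818090657071 TCPz-planez 0.02698174661909916 [  143   100   283   150 38067]
((-46.862266540527344, 6.1851806640625), (149.29946899414062, 85.3875503540039), 81.5810317993164)
```

View pics/w4.png

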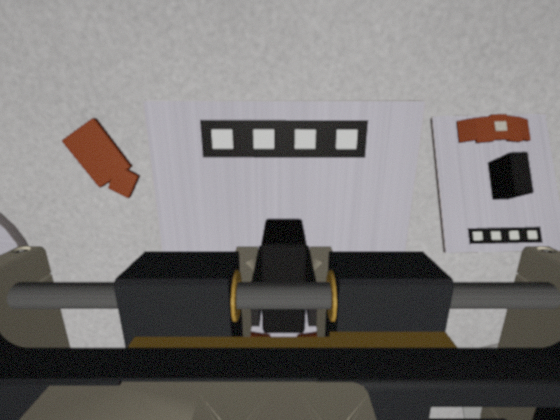

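Held level and centred (22 mm on the handle, weight about 5.5 N). The plate's scale-bar edge is at row 100. The best estimate of the ball ring centre is (517.8, -195.8) with yaw -15.65°. Carrying it over.

step_arm(
  increments=[
    {"tx":2,"ty":-15,"tz":0,"ax":0,"ay":0,"az":-0.6,"claw":-1},
    {"tx":2,"ty":-30,"tz":0,"ax":0,"ay":0,"az":-0.6,"claw":-1},
    {"tx":2,"ty":-40,"tz":0,"ax":0,"ay":0,"az":-0.6,"claw":-1},
    {"tx":2,"ty":-40,"tz":0,"ax":0,"ay":0,"az":-0.6,"claw":-1},
    {"tx":2,"ty":-40,"tz":0,"ax":0,"ay":0,"az":-0.6,"claw":-1},
    {"tx":2,"ty":-40,"tz":0,"ax":0,"ay":0,"az":-0.6,"claw":-1},
    {"tx":2,"ty":-40,"tz":0,"ax":0,"ay":0,"az":-0.6,"claw":-1},
    {"tx":2,"ty":-40,"tz":0,"ax":0,"ay":0,"az":-0.6,"claw":-1},
    {"tx":2,"ty":-40,"tz":0,"ax":0,"ay":0,"az":-0.6,"claw":-1},
    {"tx":2,"ty":-35,"tz":0,"ax":0,"ay":0,"az":-0.6,"claw":-1},
    {"tx":2,"ty":-20,"tz":0,"ax":0,"ay":0,"az":-0.6,"claw":-1},
    {"tx":0.8,"ty":-10,"tz":0,"ax":0,"ay":0,"az":-0.6,"claw":-1},
  ],
)

```text
time_s: 7.3
tcp_pos: [0.5174, -0.1976, 0.1837]
eef_rot: [-180.0, -0.1, 164.2]
contact_force: [0.2, 0.3, -5.2]
gripper_width: 0.0219
```

step_arm(
  increments=[
    {"tx":0,"ty":0,"tz":-20,"ax":0,"ay":0,"az":0,"claw":-1},
    {"tx":0,"ty":0,"tz":-20,"ax":0,"ay":0,"az":0,"claw":-1},
    {"tx":0,"ty":0,"tz":-15,"ax":0,"ay":0,"az":0,"claw":-1},
    {"tx":0,"ty":0,"tz":-10,"ax":0,"ay":0,"az":0,"claw":-1},
    {"tx":0,"ty":0,"tz":0,"ax":0,"ay":0,"az":0,"claw":-1},
    {"tx":0,"ty":0,"tz":0,"ax":0,"ay":0,"az":0,"claw":-1},
  ],
)

```text
time_s: 7.9
tcp_pos: [0.5185, -0.1952, 0.1199]
eef_rot: [-180.0, 0.0, 164.4]
contact_force: [0.6, -0.8, -3.3]
gripper_width: 0.0216
```

step_arm(
  increments=[
    {"tx":0,"ty":0,"tz":-4,"ax":0,"ay":0,"az":0,"claw":-1},
    {"tx":0,"ty":0,"tz":-4,"ax":0,"ay":0,"az":0,"claw":-1},
    {"tx":0,"ty":0,"tz":-2,"ax":0,"ay":0,"az":0,"claw":-1},
    {"tx":0,"ty":0,"tz":-1,"ax":0,"ay":0,"az":0,"claw":-1},
    {"tx":0,"ty":0,"tz":0,"ax":0,"ay":0,"az":0,"claw":-1},
  ],
)

```text
time_s: 8.4
tcp_pos: [0.5183, -0.1953, 0.1086]
eef_rot: [-180.0, -0.0, 164.4]
contact_force: [0.9, 0.1, -4.8]
gripper_width: 0.0217
```

step_arm(
  increments=[
    {"tx":0,"ty":0,"tz":-1,"ax":0,"ay":0,"az":0,"claw":-1},
    {"tx":0,"ty":0,"tz":-1,"ax":0,"ay":0,"az":0,"claw":-1},
    {"tx":0,"ty":0,"tz":-1,"ax":0,"ay":0,"az":0,"claw":-1},
    {"tx":0,"ty":0,"tz":0,"ax":0,"ay":0,"az":0,"claw":-1},
  ],
)

```text
time_s: 8.8
tcp_pos: [0.5198, -0.1957, 0.1071]
eef_rot: [-180.0, 0.2, 164.4]
contact_force: [-0.2, 0.2, 5.6]
gripper_width: 0.0218
```

step_arm(
  increments=[
    {"tx":0,"ty":0,"tz":-1,"ax":0,"ay":0,"az":0,"claw":-1},
    {"tx":0,"ty":0,"tz":-1,"ax":0,"ay":0,"az":0,"claw":-1},
    {"tx":0,"ty":0,"tz":0,"ax":0,"ay":0,"az":0,"claw":-1},
  ],
)

```text
time_s: 9.1
tcp_pos: [0.5193, -0.1955, 0.1046]
eef_rot: [180.0, 0.1, 164.4]
contact_force: [-0.4, 1.1, 3.8]
gripper_width: 0.0219
```

step_arm(
  increments=[
    {"tx":0,"ty":0,"tz":-1,"ax":0,"ay":0,"az":0,"claw":-1},
    {"tx":0,"ty":0,"tz":-1,"ax":0,"ay":0,"az":0,"claw":-1},
    {"tx":0,"ty":0,"tz":-1,"ax":0,"ay":0,"az":0,"claw":-1},
    {"tx":0,"ty":0,"tz":0,"ax":0,"ay":0,"az":0,"claw":-1},
    {"tx":0,"ty":0,"tz":0,"ax":0,"ay":0,"az":0,"claw":-1},
  ],
)

```text
time_s: 9.6
tcp_pos: [0.5169, -0.195, 0.0992]
eef_rot: [180.0, -0.2, 164.3]
contact_force: [0.2, 0.1, -10.8]
gripper_width: 0.0215
```

step_arm(
  increments=[
    {"tx":0,"ty":0,"tz":-0.7,"ax":0,"ay":0,"az":0,"claw":-1},
    {"tx":0,"ty":0,"tz":-0.7,"ax":0,"ay":0,"az":0,"claw":-1},
    {"tx":0,"ty":0,"tz":0,"ax":0,"ay":0,"az":0,"claw":-1},
    {"tx":0,"ty":0,"tz":0,"ax":0,"ay":0,"az":0,"claw":-1},
  ],
)

```text
time_s: 10.0
tcp_pos: [0.518, -0.1952, 0.0989]
eef_rot: [180.0, -0.0, 164.3]
contact_force: [-1.1, -0.8, -9.2]
gripper_width: 0.0217
```

step_arm(
  increments=[
    {"tx":0,"ty":0,"tz":-0.5,"ax":0,"ay":0,"az":0,"claw":-1},
    {"tx":0,"ty":0,"tz":0,"ax":0,"ay":0,"az":0,"claw":-1},
    {"tx":0,"ty":0,"tz":0,"ax":0,"ay":0,"az":0,"claw":-1},
  ],
)

```text
time_s: 10.3
tcp_pos: [0.5182, -0.1953, 0.0987]
eef_rot: [180.0, 0.0, 164.4]
contact_force: [0.2, 0.2, -7.6]
gripper_width: 0.0215
```

step_arm(
  increments=[
    {"tx":0,"ty":0,"tz":-0.5,"ax":0,"ay":0,"az":0,"claw":-1},
    {"tx":0,"ty":0,"tz":0,"ax":0,"ay":0,"az":0,"claw":-1},
    {"tx":0,"ty":0,"tz":0,"ax":0,"ay":0,"az":0,"claw":-1},
  ],
)

```text
time_s: 10.6
tcp_pos: [0.5183, -0.1953, 0.0982]
eef_rot: [180.0, 0.0, 164.4]
contact_force: [1.0, -0.9, -8.1]
gripper_width: 0.0217
```

step_arm(
  increments=[
    {"tx":0,"ty":0,"tz":-0.5,"ax":0,"ay":0,"az":0,"claw":-1},
    {"tx":0,"ty":0,"tz":0,"ax":0,"ay":0,"az":0,"claw":-1},
    {"tx":0,"ty":0,"tz":0,"ax":0,"ay":0,"az":0,"claw":-1},
  ],
)

```text
time_s: 10.9
tcp_pos: [0.5184, -0.1953, 0.0979]
eef_rot: [-180.0, 0.0, 164.4]
contact_force: [-1.2, -0.4, -2.6]
gripper_width: 0.0216
```

Past the jaws and now riding on the balls (TCP z 97.9). Starting a gentle search in stand-axis steps of 3.8 mm with light preload.

step_arm(
  increments=[
    {"tx":0,"ty":0,"tz":-0.4,"ax":0,"ay":0,"az":0,"claw":-1},
    {"tx":0,"ty":0,"tz":0,"ax":0,"ay":0,"az":0,"claw":-1},
    {"tx":0,"ty":0,"tz":0,"ax":0,"ay":0,"az":0,"claw":-1},
  ],
)

```text
time_s: 11.2
tcp_pos: [0.5184, -0.1954, 0.0977]
eef_rot: [-180.0, 0.0, 164.4]
contact_force: [-3.1, 1.0, 2.2]
gripper_width: 0.0215
```

step_arm(
  increments=[
    {"tx":1.22,"ty":-0.34,"tz":0,"ax":0,"ay":0,"az":0,"claw":-1},
    {"tx":1.22,"ty":-0.34,"tz":0,"ax":0,"ay":0,"az":0,"claw":-1},
    {"tx":1.22,"ty":-0.34,"tz":0,"ax":0,"ay":0,"az":0,"claw":-1},
    {"tx":0,"ty":0,"tz":0,"ax":0,"ay":0,"az":0,"claw":-1},
  ],
)

```text
time_s: 11.6
tcp_pos: [0.5215, -0.1962, 0.0975]
eef_rot: [-180.0, -0.0, 164.4]
contact_force: [-4.4, 2.2, 4.8]
gripper_width: 0.0217
```

step_arm(
  increments=[
    {"tx":0.34,"ty":1.22,"tz":0,"ax":0,"ay":0,"az":0,"claw":-1},
    {"tx":0.34,"ty":1.22,"tz":0,"ax":0,"ay":0,"az":0,"claw":-1},
    {"tx":0.34,"ty":1.22,"tz":0,"ax":0,"ay":0,"az":0,"claw":-1},
    {"tx":0,"ty":0,"tz":0,"ax":0,"ay":0,"az":0,"claw":-1},
  ],
)

```text
time_s: 12.0
tcp_pos: [0.5229, -0.1925, 0.0966]
eef_rot: [180.0, -0.0, 164.3]
contact_force: [-0.4, -0.4, -5.5]
gripper_width: 0.0219
```

The plate dropped (z 96.6, unloaded). Lowering gently here.

step_arm(
  increments=[
    {"tx":0,"ty":0,"tz":-0.4,"ax":0,"ay":0,"az":0,"claw":-1},
    {"tx":0,"ty":0,"tz":0,"ax":0,"ay":0,"az":0,"claw":-1},
    {"tx":0,"ty":0,"tz":0,"ax":0,"ay":0,"az":0,"claw":-1},
  ],
)

```text
time_s: 12.3
tcp_pos: [0.523, -0.1923, 0.0964]
eef_rot: [180.0, -0.0, 164.4]
contact_force: [1.4, 0.5, -8.5]
gripper_width: 0.0217
```

step_arm(
  increments=[
    {"tx":0,"ty":0,"tz":-0.4,"ax":0,"ay":0,"az":0,"claw":-1},
    {"tx":0,"ty":0,"tz":0,"ax":0,"ay":0,"az":0,"claw":-1},
    {"tx":0,"ty":0,"tz":0,"ax":0,"ay":0,"az":0,"claw":-1},
  ],
)

```text
time_s: 12.6
tcp_pos: [0.523, -0.1924, 0.0964]
eef_rot: [180.0, 0.0, 164.4]
contact_force: [0.9, 2.2, -6.1]
gripper_width: 0.0219
```

step_arm(
  increments=[
    {"tx":0,"ty":0,"tz":-0.4,"ax":0,"ay":0,"az":0,"claw":-1},
    {"tx":0,"ty":0,"tz":0,"ax":0,"ay":0,"az":0,"claw":-1},
    {"tx":0,"ty":0,"tz":0,"ax":0,"ay":0,"az":0,"claw":-1},
  ],
)

```text
time_s: 12.9
tcp_pos: [0.523, -0.1925, 0.0962]
eef_rot: [180.0, 0.0, 164.4]
contact_force: [-0.4, 3.9, -3.8]
gripper_width: 0.0224
```

step_arm(
  increments=[
    {"tx":0,"ty":0,"tz":-0.4,"ax":0,"ay":0,"az":0,"claw":-1},
    {"tx":0,"ty":0,"tz":0,"ax":0,"ay":0,"az":0,"claw":-1},
    {"tx":0,"ty":0,"tz":0,"ax":0,"ay":0,"az":0,"claw":-1},
  ],
)

```text
time_s: 13.2
tcp_pos: [0.5232, -0.1925, 0.096]
eef_rot: [180.0, 0.0, 164.4]
contact_force: [0.0, 4.7, -1.0]
gripper_width: 0.0215
```

Contact pushes the tool toward +y, so the seat lies that way. Following it.

step_arm(
  increments=[
    {"tx":0,"ty":0.4,"tz":0,"ax":0,"ay":0,"az":0,"claw":-1},
    {"tx":0,"ty":0.4,"tz":0,"ax":0,"ay":0,"az":0,"claw":-1},
    {"tx":0,"ty":0,"tz":0,"ax":0,"ay":0,"az":0,"claw":-1},
    {"tx":0,"ty":0,"tz":0,"ax":0,"ay":0,"az":0,"claw":-1},
  ],
)

```text
time_s: 13.6
tcp_pos: [0.5232, -0.1921, 0.0959]
eef_rot: [-180.0, 0.0, 164.4]
contact_force: [0.9, -0.4, -2.1]
gripper_width: 0.0219
```

step_arm(
  increments=[
    {"tx":0,"ty":0,"tz":-0.4,"ax":0,"ay":0,"az":0,"claw":-1},
    {"tx":0,"ty":0,"tz":0,"ax":0,"ay":0,"az":0,"claw":-1},
    {"tx":0,"ty":0,"tz":0,"ax":0,"ay":0,"az":0,"claw":-1},
  ],
)

```text
time_s: 13.9
tcp_pos: [0.5233, -0.1918, 0.0954]
eef_rot: [180.0, 0.0, 164.4]
contact_force: [0.5, 1.5, -1.2]
gripper_width: 0.022
```

```bash
cat > s.py <<'E'
from plant import r; import numpy as np
s=r.get_state(); print({k:np.round(s[k],4).tolist() for k in("tcp_pos","eef_rot","contact_force","moment","gripper_width","time_s")})
E
python3 s.py
```

```text
{'tcp_pos': [0.5233, -0.1918, 0.0954], 'eef_rot': [179.9868, 0.0452, 164.3639], 'contact_force': [0.5389, 1.4542, -1.2003], 'moment': [0.605, -0.5522, 0.0094], 'gripper_width': 0.022, 'time_s': 13.9}
```

step_arm(
  increments=[
    {"tx":0,"ty":0.2,"tz":-0.3,"ax":0,"ay":0,"az":0,"claw":-1},
    {"tx":0,"ty":0,"tz":0,"ax":0,"ay":0,"az":0,"claw":-1},
    {"tx":0,"ty":0,"tz":0,"ax":0,"ay":0,"az":0,"claw":-1},
  ],
)

```text
time_s: 14.2
tcp_pos: [0.5234, -0.1915, 0.0952]
eef_rot: [180.0, 0.1, 164.4]
contact_force: [2.2, 3.3, -0.7]
gripper_width: 0.0216
```

```bash
python3 s.py
```

```text
{'tcp_pos': [0.5234, -0.1915, 0.0952], 'eef_rot': [179.9815, 0.0577, 164.3698], 'contact_force': [2.1982, 3.3277, -0.7125], 'moment': [0.9709, -0.9635, -0.0207], 'gripper_width': 0.0216, 'time_s': 14.2}
```

step_arm(
  increments=[
    {"tx":0.5,"ty":0,"tz":0,"ax":0,"ay":0,"az":0,"claw":-1},
    {"tx":0,"ty":0,"tz":0,"ax":0,"ay":0,"az":0,"claw":-1},
    {"tx":0,"ty":0,"tz":0,"ax":0,"ay":0,"az":0,"claw":-1},
  ],
)

```text
time_s: 14.5
tcp_pos: [0.5235, -0.1916, 0.0951]
eef_rot: [180.0, 0.0, 164.4]
contact_force: [2.1, 3.9, 2.4]
gripper_width: 0.022
```

```bash
python3 s.py
```

```text
{'tcp_pos': [0.5235, -0.1916, 0.0951], 'eef_rot': [179.9929, 0.0102, 164.364], 'contact_force': [2.1027, 3.8684, 2.3676], 'moment': [1.4223, -0.4938, -0.0561], 'gripper_width': 0.022, 'time_s': 14.5}
```

z is at the expected home height. The moments suggest the stiff grip is fighting the seating, so I'll soften the grip to let the springs align the plate.

step_arm(
  newtons=5,
  increments=[
    {"tx":0,"ty":0,"tz":0,"ax":0,"ay":0,"az":0,"claw":-1},
    {"tx":0,"ty":0,"tz":0,"ax":0,"ay":0,"az":0,"claw":-1},
    {"tx":0,"ty":0,"tz":0,"ax":0,"ay":0,"az":0,"claw":-1},
    {"tx":0,"ty":0,"tz":0,"ax":0,"ay":0,"az":0,"claw":-1},
  ],
)

```text
time_s: 14.9
tcp_pos: [0.5236, -0.1914, 0.0949]
eef_rot: [180.0, 0.0, 164.4]
contact_force: [2.4, 4.6, -0.1]
gripper_width: 0.022
```

```bash
python3 s.py
python3 - <<'E'
from plant import r, optics
import pickle; from h import *
T=r.get_state()["tcp_pos"]
for n in("wrist","top"):
    c=optics.capture(n); P=cloud(c); z=P[...,2]
    m=(c["depth"]>0)&(abs(z-.0685)<.007)&(np.hypot(P[...,0]-T[0],P[...,1]-T[1])<.125)
    if n=="wrist": m[250:]=0
    m=m.astype(np.uint8); k,l,st,_=cv2.connectedComponentsWithStats(m); i=1+st[1:,4].argmax()
    Q=P[l==i]; f=np.linalg.lstsq(np.c_[Q[:,:2]-T[:2],np.ones(len(Q))],Q[:,2],rcond=None)[0]
    print(n,"slopes deg",np.degrees(f[:2]),"z",f[2],st[i])
    if n=="top": cv2.imwrite("pics/t5.png",cv2.resize(c["image"][180:330,340:500],None,fx=4,fy=4))
E
```

```text
{'tcp_pos': [0.5236, -0.1914, 0.0949], 'eef_rot': [179.9761, 0.0181, 164.3593], 'contact_force': [2.4375, 4.5737, -0.091], 'moment': [1.7913, -0.7688, -0.0441], 'gripper_width': 0.022, 'time_s': 14.9}
wrist slopes deg [-0.11536431  0.21429441] z 0.06790634892683298 [  143   100   283   150 38012]
top slopes deg [ 1.44047326 -0.96492901] z 0.06891650801153872 [449 306  11   9  76]
```

The moment matches the lateral force times a lever arm, so there is no tilt. The plate top is at z≈68.2 mm (home 68.5) and nearly level. I'll relieve the lateral force, then check before letting go.

step_arm(
  increments=[
    {"tx":0.3,"ty":0.5,"tz":0,"ax":0,"ay":0,"az":0,"claw":-1},
    {"tx":0,"ty":0,"tz":0,"ax":0,"ay":0,"az":0,"claw":-1},
    {"tx":0,"ty":0,"tz":0,"ax":0,"ay":0,"az":0,"claw":-1},
  ],
)

```text
time_s: 15.3
tcp_pos: [0.5236, -0.1913, 0.0949]
eef_rot: [-180.0, -0.0, 164.4]
contact_force: [1.9, 1.5, 0.2]
gripper_width: 0.022
```

```bash
python3 s.py
```

```text
{'tcp_pos': [0.5236, -0.1913, 0.0949], 'eef_rot': [-179.994, -0.0058, 164.3571], 'contact_force': [1.9045, 1.5177, 0.2423], 'moment': [0.7671, -0.5633, 0.0053], 'gripper_width': 0.022, 'time_s': 15.3}
```

The TCP stays put while the command moved, so the grooves have captured it. Letting go and backing off.

step_arm(
  increments=[
    {"tx":0.3,"ty":0.2,"tz":0,"ax":0,"ay":0,"az":0,"claw":-1},
    {"tx":0,"ty":0,"tz":0,"ax":0,"ay":0,"az":0,"claw":-1},
    {"tx":0,"ty":0,"tz":0,"ax":0,"ay":0,"az":0,"claw":-0.3},
    {"tx":0,"ty":0,"tz":0,"ax":0,"ay":0,"az":0,"claw":0},
    {"tx":0,"ty":0,"tz":0,"ax":0,"ay":0,"az":0,"claw":0.3},
    {"tx":0,"ty":0,"tz":0,"ax":0,"ay":0,"az":0,"claw":0.3},
    {"tx":0,"ty":0,"tz":0,"ax":0,"ay":0,"az":0,"claw":0.3},
    {"tx":0,"ty":0,"tz":0,"ax":0,"ay":0,"az":0,"claw":0.3},
  ],
)

```text
time_s: 16.1
tcp_pos: [0.524, -0.191, 0.095]
eef_rot: [-180.0, -0.0, 164.4]
contact_force: [-0.8, 0.8, -0.5]
gripper_width: 0.0564
```

step_arm(
  increments=[
    {"tx":0,"ty":0,"tz":10,"ax":0,"ay":0,"az":0,"claw":0.3},
    {"tx":0,"ty":0,"tz":20,"ax":0,"ay":0,"az":0,"claw":0.3},
    {"tx":0,"ty":0,"tz":30,"ax":0,"ay":0,"az":0,"claw":0.3},
    {"tx":0,"ty":0,"tz":30,"ax":0,"ay":0,"az":0,"claw":1},
    {"tx":0,"ty":0,"tz":30,"ax":0,"ay":0,"az":0,"claw":1},
    {"tx":0,"ty":0,"tz":30,"ax":0,"ay":0,"az":0,"claw":1},
    {"tx":0,"ty":0,"tz":0,"ax":0,"ay":0,"az":0,"claw":1},
    {"tx":0,"ty":0,"tz":0,"ax":0,"ay":0,"az":0,"claw":1},
  ],
)

```text
time_s: 16.9
tcp_pos: [0.5242, -0.1909, 0.2463]
eef_rot: [180.0, 0.1, 164.4]
contact_force: [-0.5, 0.8, -0.7]
gripper_width: 0.0863
```

```bash
python3 s.py
python3 - <<'E'
from plant import r, optics
from h import *
c=optics.capture("wrist"); P=cloud(c); z=P[...,2]; cv2.imwrite("pics/w6.png",c["image"])
ok=(c["depth"]>0)&(np.hypot(P[...,0]-.523,P[...,1]+.191)<.13)
m=(ok&(abs(z-.0685)<.008)).astype(np.uint8); m[250:]=0
Q=P[m>0]; f=np.linalg.lstsq(np.c_[Q[:,0]-.523,Q[:,1]+.191,np.ones(len(Q))],Q[:,2],rcond=None)[0]
print("slopes",np.degrees(f[:2]),"z",f[2],len(Q))
g=cv2.erode(m,np.ones((7,7)))
for nm,m,h in (("plate",ok&(z>.06)&(z<.12),.0685),("handle",ok&(z>.102)&(z<.12),.1085)):
    cn=max(cv2.findContours(m.astype(np.uint8),0,2)[0],key=cv2.contourArea)[:,0]
    print(nm,np.median(z[m]),cn.min(0),cn.max(0),cv2.minAreaRect((cast(c,cn,h)[:,:2]*1000).astype(np.float32)))
E
```

```text
{'tcp_pos': [0.5242, -0.1909, 0.2463], 'eef_rot': [179.9543, 0.1277, 164.3559], 'contact_force': [-0.4653, 0.7774, -0.7312], 'moment': [0.0471, 0.0344, -0.0263], 'gripper_width': 0.0863, 'time_s': 16.9}
slopes [-0.0578692   0.00539252] z 0.06802082150943092 17309
plate 0.06813669083303983 [210 109] [356 269] ((523.4990234375, -191.9351806640625), (149.23663330078125, 180.32127380371094), 74.27348327636719)
handle 0.10774421420135095 [272 179] [294 228] ((522.177490234375, -191.60403442382812), (21.793949127197266, 49.420719146728516), 74.38118743896484)
```

View pics/w6.png

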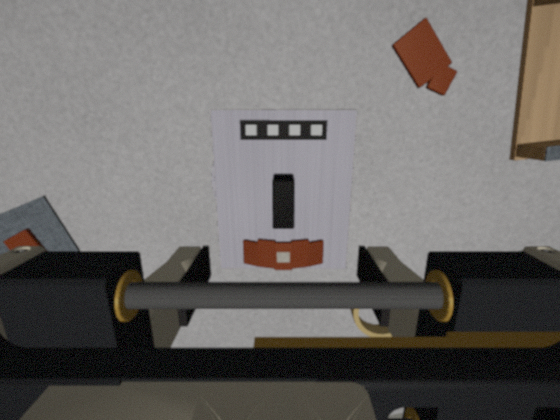

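The plate sits level on the stand at (285,190), with yaw -15.7° and slopes below 0.06°. It measures 5.4 mm above its cradle height, against 5.5 expected at home and 8.0 when riding. Handing in.

```bash
python3 -c "
from plant import r; print(r.close_job())"
```

```text
the job is handed in; nothing more can be done
None
```

I lifted the carrier out of the cradle by its handle, pressed it past the spring jaws while holding it, and slid it lightly until the balls dropped into the grooves. Then I let go, backed off and handed the job in at about 17 s.

**Seating:** the seat was about 5.5 mm along x and 4 mm along y (world axes) from where I first set the plate down. Before I let go, the plate stayed put when I moved the tool command about 0.5 mm, which fits it being caught in the grooves.

**Last checks after release:**
- **Height:** the plate sits 5.4 mm above its cradle height. Home would be 5.5 mm; still riding on the balls would be 8.0 mm.
- **Level and yaw:** its slopes are under 0.06° and its yaw is about -15.7°, matching the stand.
- **Forces:** the wrist force read about zero afterwards, and peaked at about 11 N in my readings. The load between carrier and stand can't be read directly, so I couldn't check it against the 70 N limit.

**Where readings disagreed:** the cameras differed by about 2–3 mm on position (the side view by up to about 8 mm), so I went by feel for the seat. While it was seated I also saw moments up to 1.8 N m. They roughly followed the sideways force, so I took them as leverage rather than tilt, and they vanished on release. A plane fit from the top camera at that point was unusable because it caught only a corner of the plate.

I never went near the jar, tape roll or loose sherd, but I did not re-measure them at the end.

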